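# Pop the mould insert out of the tostonera and trap it

## Robot

A 6-joint arm with a two-finger parallel gripper is mounted at the origin on the work surface. World frame = base frame: x ahead of the robot, y to its left, z up, the work surface at z = 0. Lengths are in m, angles in degrees, forces in N, time in s.
With the tool pointing down it reaches from about 0.3 to 0.75 m from the base axis. Payload 8.5 kg.
Tool frame: the origin (TCP) lies at the very end of the fingers, on their centre line; the grasp point (between the pads) lies 19 mm behind it (env.tcp_to_grasp is the distance from the TCP to the grasp point, in m); z points along the fingers, y is the line along which they close (so a half turn about z gives the same grasp; the last joint's range is limited). The gripper opens to 85 mm and grips with 20 to 120 N. Pads are 22 mm wide; open, the fingers measure 114 mm over their backs; the gripper's body (76 mm by 85 mm) begins 54 mm behind the grasp point. The pads swing forward as they close: fully open they stand 13 mm farther back than shut.
Start: joints at [61.06, 21.807, 74.336, -0, 83.858, -12.336], TCP at [0.157, 0.527, 0.231] pointing down, gripper open.
Joint ranges: [-178.18, 178.18], [-50.72, 133.34], [12.68, 142.11], [-81.47, 261.47], [9.98, 163.14], [-165.26, 165.26]. Speed limits (degrees/s): [136.94, 136.94, 180, 180, 180, 180].

## Interface

Orientations are given as a 3x3 rotation matrix whose columns are the frame's x, y, z axes.
In Python, from rig import status, get_image, env gives the robot as it stands.
- The arm moves only by the shell command python3 -m handwheel 'ROWS' [FORCE]. ROWS is text: rows parted by semicolons, each of 7 numbers parted by spaces: the shift along the world's x, y, z in cm, then the turn, a rotation vector about the world's x, y, z in degrees, then the opening, from 0 (shut) to 1 (fully open). In form: dx dy dz wx wy wz gripper; .... A call has 1 to 8 rows; each row is the pose to reach, as a shift and turn from the pose commanded when the call began; what a row does not reach only later rows make up. A row lasts 1/12 s, in which the tool goes at most 41.7 mm and 7.16 degrees, less where a joint would pass 70% of its speed; a pose out of reach is approached as far as the arm can. A call with a gripper value outside its range is refused whole. The fingers move at their own pace and stop on an object; FORCE is the grip in N (left out, the last holds). Time passes only in rows, so rows that repeat a pose let the fingers close. It gives the time, the measured TCP pose, the force, the opening and the grip force at its end, in the units of the state.
- status.observe(): the state, without advancing time (a new reading comes with each control period).
- get_image(name): name is "scene" or "side" or "wrist"; returns a dict with "color" (480x640x3 uint8, red, green, blue), "vertical_fov" (degrees; the focal length in pixels is half the picture's height over the tangent of half this angle, whatever the lens; pixels are square), "cx", "cy" (the principal point, pixels), "k1" (the pictures are not rectified: a ray, as slopes to the right and down, at radius r is drawn at 1 + k1 r^2 times it, then the intrinsics apply), "xyz" and "orientation" of the camera in the world. Camera axes: x right, y down, z forward; pixel columns grow to the right and rows downward; lengths in m; the calibration is good to about 2 mm. A picture is of the moment at which its call begins. There is no depth.
- env.close_job(): hands the job in; it is judged then, once.
The state is a dict: "time_s": time; "q": joint angles; "qvel": joint speeds; "joint_efforts": joint torques, N m; "position": TCP position; "tool_rot": TCP orientation; "ft_force": force on the tool from outside, world axes, zero at the start; "wrist_torque": the same for the moment, N m; "grip_width": finger opening in m; "gripper_force": force on a finger pad.
Only numpy, scipy, OpenCV 4.12 (cv2) and the standard library are available. Lean on these libraries where they do the work, as an engineer would, in place of code of your own. Each camera call takes 0.05 s, during which the arm holds its last target. There are 200 camera calls.

## Task

Press the tostonera's yellow snap latch fully down with one fingertip so that the spring pops the white mould insert forward, and have the other finger waiting in the channel ahead of it so that the insert is stopped there and does not slide out onto the counter. Finish while holding: the latch still pressed down by one finger and the insert still resting against the other, low in its channel. Do not pinch or lift the insert, and leave the canister, glass lid and spatula alone.

Things in the scene. Friction and masses are not known exactly. Their poses are not given: they have to be found in the camera images.
- tostonera: Green plastic plantain press, fixed. Origin on the counter under the middle of the resting insert's front face; x = direction of ejection along the channel, y to its left, z up. Base x -150 to 50, y -45 to 45, 12 mm high; latch tab out to y = 75 at x 8 to 52. Spring housing x -130 to -55, 36 mm high; opened paddle behind x = -120, up to 150 mm high. Nothing overhangs channel or latch.
- channel_stop (a point): Point on the channel's floor at (30, 0, 12) mm in the tostonera's frame: a good place for the stopping finger, level with the latch pad. The channel runs along tostonera x at y = 0; its floor is at z = 12 mm; its walls are 4 mm thick, inner faces at y = +/-21.5 mm, tops at z = 27 mm; its front end (x = 50 mm) is open.
- latch (a joint): Yellow snap latch, travel in m: 0 up (start), 0.011 fully down; straight down, springs back if let go. Takes 2 N at the top to 4.2 N at the bottom, plus up to 4 N of rubbing. Its tooth stands across the channel ahead of the insert, 8 mm above the floor; pressed 8 to 9 mm it frees the insert, which pops at once. Keep it over 9 mm down, or the tooth rises under it.
- latch_top (a point): Centre of the top of the latch's yellow pad, 30 mm (tostonera x) by 40 mm (y); moves with the latch. In the tostonera's frame at (30, 50, 29) mm when up, z = 18 mm when fully down. The channel's centre line is 50 mm to the -y side, so a finger here and one in mid-channel stand 50 mm apart centre to centre, the channel wall between them.
- insert: White loose mould insert, 40 x 40 mm, 26 mm high, orange mark on top, 60 g; origin at the centre of its underside. Starts at (-20, 0, 12) mm in the tostonera's frame, between the latch's tooth and a spring ejector behind it (3 N, 1.6 N after 70 mm, up to 0.6 m/s). Trapped, it rests 5 to 45 mm forward of its start against the finger, still pushed; over 50 mm forward it got away.
- canister: Aluminium twist-cap canister with a red cap, diameter 68 mm, 110 mm high, standing loose to the latch's side; origin under its centre.
- glass_lid: Glass pan lid lying on the counter ahead of the channel, diameter 176 mm, 46 mm high at its black knob; origin under its centre.
- spatula: Bamboo spatula lying on the counter on the side away from the latch, 270 mm long, under 30 mm high; its handle points to its own -x.

How it is judged (in metres and radians):
At the end, for the whole second after the job is handed in: The latch is held at least 9 mm down, the insert lies still and flat on the channel floor (within 5 mm in height, 0.15 rad), 5 to 45 mm forward of its start, pressing on a finger with more than 0.3 N; the canister, glass lid and spatula are each within 20 mm of where they were (value of joint latch above 0.009 m and contact force between the fingers and insert above 0.3 N and x of insert in the frame of tostonera between -0.015 and 0.025 m and z of insert in the frame of tostonera between 0.009 and 0.017 m and angle between insert's own z axis and vertical below 0.15 rad and linear speed of insert below 0.02 m/s and distance of each of canister, glass_lid, spatula from where it was at the start of the episode below 0.02 m); the arm keeps its last pose, push and grip.
It fails at once if the insert slides away: more than 50 mm forward of its start (x of insert in the frame of tostonera above 0.03 m).
It fails at once if the insert is lifted more than 10 mm off the channel floor (z of insert in the frame of tostonera above 0.022 m).
It fails at once if the canister, glass lid or spatula is moved more than 20 mm (distance of any of canister, glass_lid, spatula from where it was at the start of the episode above 0.02 m).
It also fails if it takes over 32 s, if anything falls off the work surface, if the arm or the gripper's body presses on something with over 40 N, if the wrist force passes 120 N, or if a joint passes its speed limit or range.

## Working session

There is one attempt and no reset: what is moved stays moved. The work goes in short steps, Python scripts to look and compute and a shell command to move; the robot and the scene stay as the last step left them, time stands still between calls to the robot, and variables do not carry over. Pictures are saved under pics/ and viewed, at most 10 in all, crops included, and the job is handed in when it is done.

```bash
mkdir -p pics; ls; cat > h.py <<'E'
import numpy as np, cv2
from rig import status, get_image, env
def K(im):
    f=240/np.tan(np.radians(im["vertical_fov"])/2)
    return np.array([[f,0,im["cx"]],[0,f,im["cy"]],[0,0,1]]), np.array([im["k1"],0,0,0.])
def ray(im,px):
    k,d=K(im)
    p=cv2.undistortPoints(np.array(px,float).reshape(-1,1,2),k,d).reshape(-1,2)
    return np.array(im["xyz"]), np.c_[p,np.ones(len(p))]@np.array(im["orientation"]).T
def plane(im,px,z):
    o,r=ray(im,px); return o+r*((z-o[2])/r[:,2])[:,None]
def save(im,n): cv2.imwrite("pics/"+n,im["color"][:,:,::-1])
E
python3 - <<'E'
from h import *
s=status.observe(); print(s["time_s"],s["position"],s["tool_rot"],s["grip_width"])
for n in ["scene","side","wrist"]:
    im=get_image(n); save(im,n+".png"); print(n,im["xyz"],im["vertical_fov"],im["k1"])
a=cv2.imread("pics/scene.png")
E
```

```text
pics
0.0 [0.15701593 0.52678897 0.2306673 ] [[-9.58295673e-01  2.85777553e-01 -7.69813907e-04]
 [ 2.85778383e-01  9.58294743e-01 -1.37904842e-03]
 [ 3.43607538e-04 -1.54153231e-03 -9.99998753e-01]] 0.08538361863985204
scene [ 0.9931026  -0.45959338  0.67752855] 51.68088439301898 -0.010895068266329185
side [0.42908144 0.70271848 0.8410466 ] 43.04599937295923 -0.09301845340369014
wrist [0.07481025 0.55139397 0.3729345 ] 70.10117981545041 -0.06122787095729207
```

View pics/scene.png

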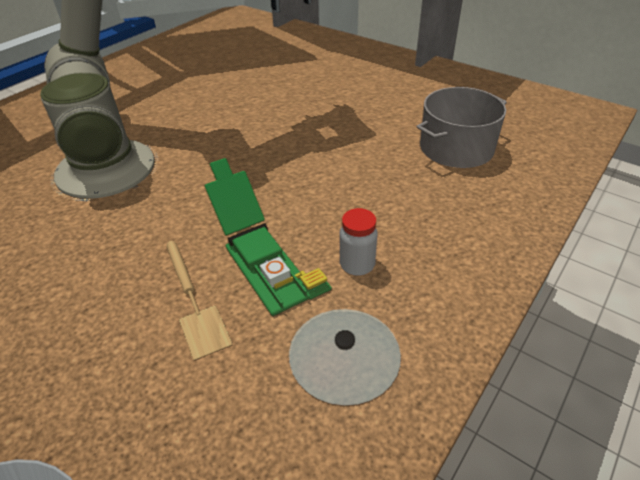

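View pics/side.png

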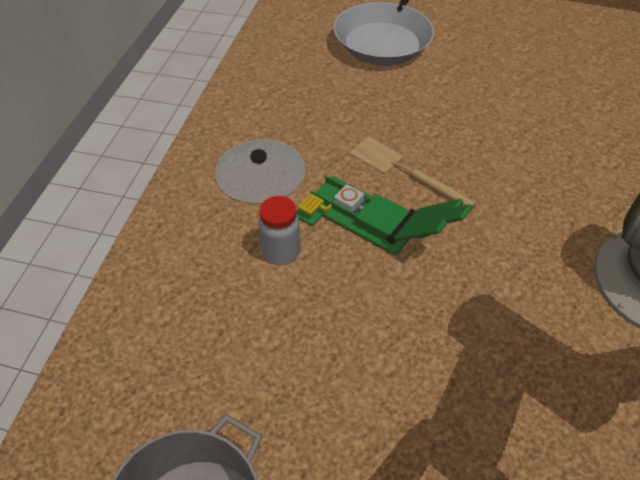

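Scene: insert at about (275,268), latch pad (313,279), canister (358,240), lid knob (345,340), spatula (190,300). Side: insert (349,196), latch (311,206), canister (279,230), which stands close to the latch.

```bash
cat > loc.py <<'E'
from h import *
def blob(im,lo,hi,box):
    x0,y0,x1,y1=box
    hsv=cv2.cvtColor(im["color"],cv2.COLOR_RGB2HSV)
    m=cv2.inRange(hsv,lo,hi); w=np.zeros_like(m); w[y0:y1,x0:x1]=m[y0:y1,x0:x1]
    n,l,st,c=cv2.connectedComponentsWithStats(w); i=1+np.argmax(st[1:,4])
    return c[i],st[i],(l==i).astype(np.uint8)
E
python3 - <<'E'
from loc import *
B={"scene":dict(y=(295,262,335,295),i=(255,250,300,290),r=(335,205,385,240),k=(330,325,360,352)),
   "side":dict(y=(295,190,328,222),i=(328,178,372,215),r=(255,195,302,228),k=(245,145,272,168))}
R={"y":((20,120,110),(34,255,255)),"i":((3,90,120),(18,255,255)),"r":((0,190,100),(5,255,255)),"k":((0,0,0),(180,255,60))}
Z=dict(y=.029,i=.038,r=.110,k=.046)
for n in B:
    im=get_image(n)
    for k in B[n]:
        try:
            c,s,m=blob(im,*R[k],B[n][k]); print(n,k,c.round(1),s[:],plane(im,[c],Z[k])[0].round(4))
        except Exception as e: print(n,k,e)
    c,s,m=blob(im,(45,100,30),(80,255,255),(150,140,500,330)) 
    q=cv2.convexHull(cv2.findContours(m,0,2)[0][0]); ap=cv2.approxPolyDP(q,4,True).reshape(-1,2); print(ap.tolist(), plane(im,ap,0.0)[:,:2].round(3).tolist())
    x0,y0=(200,150) if n=="scene" else (200,120)
    v=cv2.resize(im["color"][y0:y0+200,x0:x0+260],None,fx=3,fy=3,interpolation=cv2.INTER_CUBIC)
    save({"color":v},n+"_c.png")
E
```

```text
scene y [312.  277.1] [295 268  32  20 349] [ 0.6217 -0.009   0.029 ]
scene i [294.1 256.3] [284 250  16  20 165] [0.57   0.0058 0.038 ]
scene r [359.1 221.3] [343 209  33  27 684] [0.6557 0.0841 0.11  ]
scene k [344.5 339.5] [335 331  19  18 277] [ 0.7491 -0.0932  0.046 ]
[[226, 244], [265, 227], [330, 289], [273, 315]] [[0.414, -0.018], [0.444, 0.064], [0.649, 0.007], [0.604, -0.097]]
side y [311.3 203.6] [298 193  30  21 325] [ 0.6227 -0.0069  0.029 ]
side i [360.3 183.4] [339 178  33  17 297] [ 0.546  -0.0688  0.038 ]
side r [277.9 210.9] [260 197  36  31 835] [0.6515 0.0921 0.11  ]
side k [258.  156.1] [251 150  15  14 169] [ 0.7466 -0.0851  0.046 ]
[[297, 213], [326, 176], [461, 199], [471, 206], [462, 219], [396, 254], [310, 224]] [[0.649, -0.003], [0.62, -0.109], [0.358, -0.111], [0.338, -0.098], [0.352, -0.062], [0.457, 0.047], [0.62, 0.017]]
```

View pics/scene_c.png

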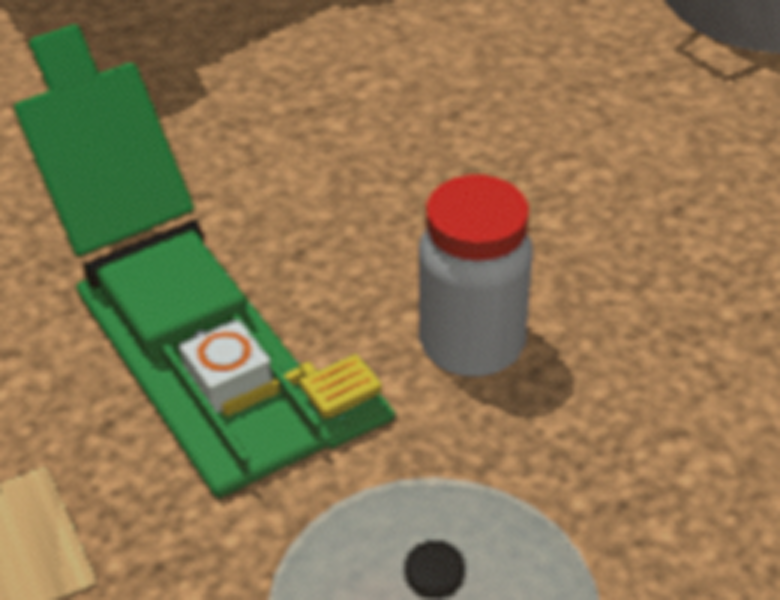

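View pics/side_c.png

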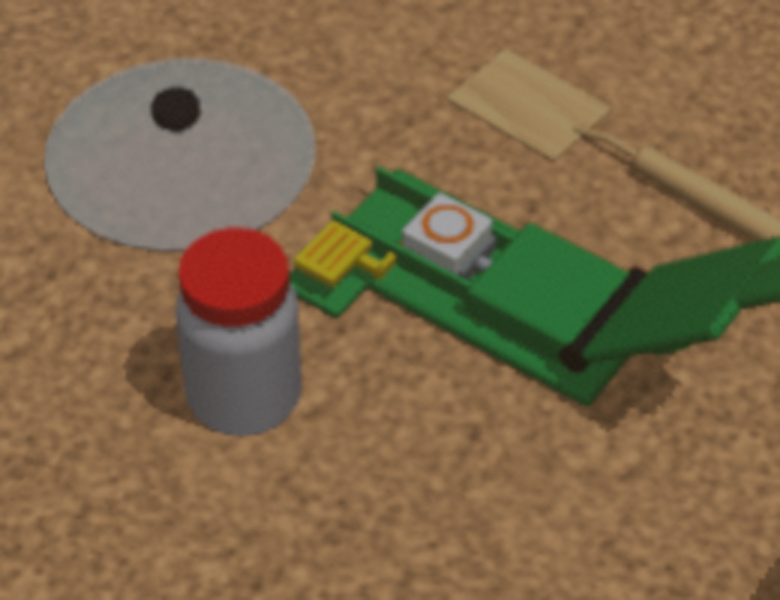

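The crops show the ring centre at scene px (274.3,267.3) and side px (349,194.7). The pad centre is at scene (313.3,277) and side (311.3,203.7). I'll triangulate these and build the frame.

```bash
python3 - <<'E'
from h import *
a=get_image("scene"); b=get_image("side")
def tri(p,q):
    o1,r1=ray(a,[p]);o2,r2=ray(b,[q]); A=np.c_[r1[0],-r2[0]]; t=np.linalg.lstsq(A,o2-o1,rcond=None)[0]
    P,Q=o1+t[0]*r1[0],o2+t[1]*r2[0]; return (P+Q)/2,np.linalg.norm(P-Q)
pts=dict(ring=((274.3,267.3),(349,194.7),.038),pad=((313.3,277),(311.3,203.7),.029),cap=((359.3,219.5),(278,209),.110))
W={}
for k,(p,q,z) in pts.items():
    A,B=plane(a,[p],z)[0],plane(b,[q],z)[0]; W[k]=(A+B)/2; print(k,tri(p,q),A.round(4),B.round(4))
# hinge-side base corners / long right edge direction from scene: corner (218,497)->(80,288), top of base z=.012
e=plane(a,[(200+218/3,150+497/3),(200+80/3,150+288/3)],.006); d1=e[0]-e[1]
f=plane(b,[(200+585/3,120+402/3),(200+373/3,120+287/3)],.006); d2=f[1]-f[0]
v=W["pad"]-W["ring"]; th0=np.degrees(np.arctan2(v[1],v[0])-np.arctan2(50,50))
print("yaw",[np.degrees(np.arctan2(d[1],d[0])) for d in(d1,d2)],th0,np.linalg.norm(v[:2]))
for th in (th0,):
    t=np.radians(th);R=np.array([[np.cos(t),-np.sin(t)],[np.sin(t),np.cos(t)]])
    o=((W["pad"][:2]-R@[30,50]*np.array(1e-3))+(W["ring"][:2]-R@[-20,0]*np.array(1e-3)))/2
    print("origin",o,"canister in frame",R.T@(W["cap"][:2]-o)*1e3,"mid target",o+R@[.030,.025])
E
```

```text
ring (array([ 0.55949328, -0.03598791,  0.03854331]), np.float64(0.0011494237185916477)) [ 0.5585 -0.0358  0.038 ] [ 0.56   -0.0361  0.038 ]
pad (array([ 0.62292001, -0.00710579,  0.02827326]), np.float64(0.00017305610343723197)) [ 0.6234 -0.0076  0.029 ] [ 0.6227 -0.0065  0.029 ]
cap (array([0.65290071, 0.08818769, 0.10981927]), np.float64(0.0009316890682604054)) [0.6535 0.0882 0.11  ] [0.6524 0.0881 0.11  ]
yaw [np.float64(-22.51109069967183), np.float64(-21.91963897946937)] -20.63410285600611 0.06999563352827803
origin [ 0.57767721 -0.04312726] canister in frame [ 24.18684257 149.36578302] mid target [ 0.61456268 -0.03030297]
```

```bash
python3 -m handwheel '2 -2.5 0 0 0 0 0.42; 4.3 -5.2 0 0 0 0 0.42; 6.6 -8 0 0 0 -1 0.42; 9 -11 0 0 0 -2 0.42; 11.4 -13.9 0 0 0 -3 0.42; 13.8 -16.8 0 0 0 -4 0.42; 16.2 -19.7 0 0 0 -4.6 0.42; 18.6 -22.6 0 0 0 -4.6 0.42' 20
python3 -m handwheel '2.4 -2.9 0 0 0 0 0.42; 4.8 -5.8 0 0 0 0 0.42; 7.2 -8.7 0 0 0 0 0.42; 9.6 -11.6 0 0 0 0 0.42; 12 -14.5 0 0 0 0 0.42; 14.4 -17.4 0 0 0 0 0.42; 16.8 -20.3 0 0 0 0 0.42; 19 -23 0 0 0 0 0.42'
python3 -m handwheel '2.4 -2.9 -1 0 0 0 0.42; 4.5 -5.5 -3 0 0 0 0.42; 6.5 -8 -5 0 0 0 0.42; 7.9 -9.8 -7 0 0 0 0.42; 8.15 -10.1 -9 0 0 0 0.42; 8.15 -10.1 -11 0 0 0 0.42; 8.15 -10.1 -12 0 0 0 0.42; 8.15 -10.1 -12 0 0 0 0.42'
python3 - <<'E'
from h import *
s=status.observe(); print(s["time_s"],s["position"],s["tool_rot"],s["grip_width"],s["ft_force"])
for n in ["scene","side","wrist"]:
    im=get_image(n); save(im,n+"2.png")
    if n=="wrist": v=im["color"]
    else:
        x0,y0=(200,150) if n=="scene" else (230,110)
        save({"color":cv2.resize(im["color"][y0:y0+180,x0:x0+180],None,fx=2.2,fy=2.2,interpolation=cv2.INTER_CUBIC)},n+"2c.png")
a=[cv2.imread(f"pics/{n}2c.png") for n in("scene","side")]
cv2.imwrite("pics/both2.png",np.hstack(a))
E
```

```text
time_s: 1.02
position: [0.3439, 0.2995, 0.2315]
tool_rot: [[-0.932, 0.362, 0.0], [0.362, 0.932, 0.0], [-0.0, 0.0, -1.0]]
ft_force: [0.5, 1.0, -0.4]
grip_width: 0.036
gripper_force: 0.0
time_s: 1.68
position: [0.5343, 0.0691, 0.2313]
tool_rot: [[-0.932, 0.362, 0.0], [0.362, 0.932, -0.0], [-0.0, 0.0, -1.0]]
ft_force: [1.1, 0.7, 0.6]
grip_width: 0.0358
gripper_force: 0.0
time_s: 2.35
position: [0.6136, -0.0297, 0.1091]
tool_rot: [[-0.932, 0.362, -0.004], [0.362, 0.932, 0.001], [0.004, -0.001, -1.0]]
ft_force: [-0.1, 0.2, -0.2]
grip_width: 0.0361
gripper_force: 0.0
2.35 [ 0.61361834 -0.02971525  0.10907442] [[-9.32268196e-01  3.61741321e-01 -4.38503831e-03]
 [ 3.61740176e-01  9.32278328e-01  1.07922432e-03]
 [ 4.47847622e-03 -5.80118019e-04 -9.99989803e-01]] 0.03613662809089826 [-0.10855671  0.20481697 -0.23680641]
```

View pics/wrist2.png

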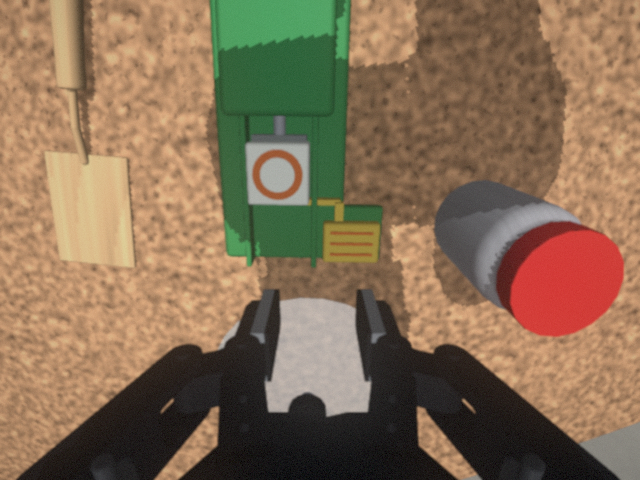

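View pics/both2.png

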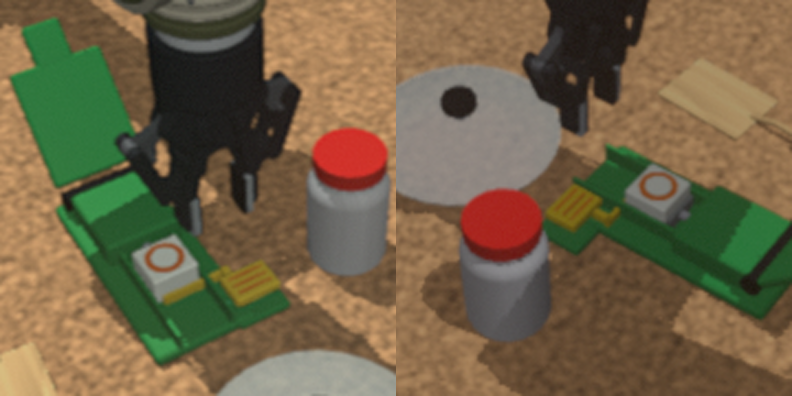

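Wrist view: ring centre at (277,174), pad centre near (352,242), channel wall ends near (250,262) and (314,264), base left edge from (218,115) to (228,255), and fingertips at about (271,292) and (365,292). All of it is clear of the canister.

```bash
python3 - <<'E'
from loc import *
im=get_image("wrist"); s=status.observe(); p=np.array(s["position"])
c,st,m=blob(im,(20,120,90),(34,255,255),(321,216,390,270)); print("pad px",c,st)
cr,sr,mr=blob(im,(3,120,120),(15,255,255),(248,145,306,204)); cr=sr[:2]+sr[2:4]/2; print("ring px",cr,sr)
pc=cv2.minAreaRect(cv2.findContours(m,0,2)[0][0]); print(pc)
pad=plane(im,[pc[0]],.029)[0]; ring=plane(im,[cr-.5],.038)[0]
print("pad",pad,"ring",ring)
# box edges of the insert top, walls
L=plane(im,[(247,140),(250,262)],.027); Rr=plane(im,[(314,140),(314,264)],.027); Rb=plane(im,[(218,115),(227,255)],.012)
for e in(L,Rr,Rb):
    d=e[1]-e[0]; print("yaw",np.degrees(np.arctan2(d[1],d[0])))
v=pad-ring; th=np.degrees(np.arctan2(v[1],v[0]))-45; print("yaw pad-ring",th,np.linalg.norm(v[:2]))
for T in(-20.9,-22):
    t=np.radians(T);R=np.array([[np.cos(t),-np.sin(t)],[np.sin(t),np.cos(t)]])
    o=(pad[:2]-R@[.03,.05]+ring[:2]-R@[-.02,0])/2
    print(T,o,"mid",o+R@[.03,.025],"tcp in frame mm",1e3*R.T@(p[:2]-o))
k,d=K(im); Rc=np.array(im["orientation"]); X=p+np.outer([-.025,.025],np.array(s["tool_rot"])[:,1])
q=(X-im["xyz"])@Rc; print("predicted tips px",cv2.projectPoints(q,np.zeros(3),np.zeros(3),k,d)[0].reshape(-1,2))
E
```

```text
pad px [350.15450186 239.65530101] [ 322  216   58   46 1877]
ring px [277.5 174. ] [253 150  49  48 808]
((350.71051025390625, 238.97454833984375), (56.3577766418457, 45.363494873046875), 1.847610354423523)
pad [ 0.62007618 -0.00682527  0.029     ] ring [ 0.55814054 -0.0353297   0.038     ]
yaw -23.53664651285161
yaw -21.40186988833405
yaw -22.554649222980206
yaw pad-ring -20.286851695385874 0.06818009848338895
-20.9 [ 0.57551889 -0.04264891] mid [ 0.61246347 -0.02999594] tcp in frame mm [32.50622202 26.18317389]
-22 [ 0.57510728 -0.04238405] mid [ 0.61228796 -0.03044265] tcp in frame mm [32.47843905 26.71100495]
predicted tips px [[265.48858471 306.90206278]
 [370.4435211  306.82066248]]
```

```bash
python3 -m handwheel '0 0 -2 0 0 0 0.42; 0 0 -4 0 0 0 0.42; 0 0 -5.5 0 0 0 0.42; 0 0 -6.5 0 0 0 0.42; 0 0 -7.2 0 0 0 0.42; 0 0 -7.5 0 0 0 0.42; 0 0 -7.5 0 0 0 0.42; 0 0 -7.5 0 0 0 0.42'
python3 - <<'E'
from h import *
ims=[]
for n,(x0,y0) in dict(scene=(230,210),side=(260,140)).items():
    im=get_image(n); ims.append(cv2.resize(im["color"][y0:y0+120,x0:x0+120],None,fx=3.3,fy=3.3,interpolation=cv2.INTER_CUBIC))
save({"color":np.hstack(ims)},"both3.png"); save(get_image("wrist"),"wrist3.png")
E
```

```text
time_s: 3.22
position: [0.6151, -0.03, 0.0372]
tool_rot: [[-0.932, 0.362, 0.001], [0.362, 0.932, -0.0], [-0.001, 0.0, -1.0]]
ft_force: [-0.2, -1.4, 1.3]
grip_width: 0.0356
gripper_force: 0.0
```

View pics/both3.png

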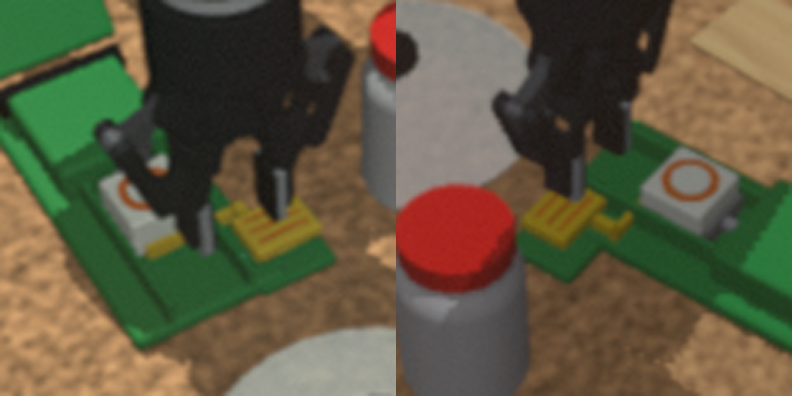

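View pics/wrist3.png

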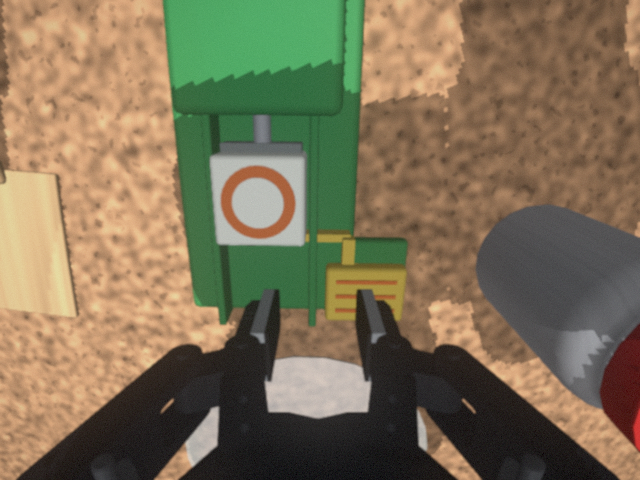

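The pad finger is centred over the yellow pad and the other finger stands in mid-channel ahead of the tooth. I'll press down in steps.

```bash
python3 -m handwheel '-0.1 0 -0.3 0 0 0 0.42; -0.1 0 -0.6 0 0 0 0.42; -0.1 0 -0.9 0 0 0 0.42; -0.1 0 -1.1 0 0 0 0.42; -0.1 0 -1.1 0 0 0 0.42; -0.1 0 -1.1 0 0 0 0.42'
python3 -m handwheel '0 0 -0.2 0 0 0 0.42; 0 0 -0.3 0 0 0 0.42; 0 0 -0.3 0 0 0 0.42; 0 0 -0.3 0 0 0 0.42'
```

```text
time_s: 3.87
position: [0.6136, -0.0299, 0.0252]
tool_rot: [[-0.932, 0.362, -0.0], [0.362, 0.932, 0.0], [0.0, -0.0, -1.0]]
ft_force: [-0.4, 0.6, 0.9]
grip_width: 0.0362
gripper_force: 0.6
time_s: 4.2
position: [0.6137, -0.03, 0.0223]
tool_rot: [[-0.932, 0.362, 0.0], [0.362, 0.932, 0.0], [-0.0, 0.0, -1.0]]
ft_force: [-0.6, -0.4, 2.0]
grip_width: 0.0354
gripper_force: 1.0
```

```bash
python3 -m handwheel '0 0 -0.15 0 0 0 0.42; 0 0 -0.3 0 0 0 0.42; 0 0 -0.4 0 0 0 0.42; 0 0 -0.4 0 0 0 0.42'
python3 -m handwheel '0 0 -0.15 0 0 0 0.42; 0 0 -0.3 0 0 0 0.42; 0 0 -0.4 0 0 0 0.42; 0 0 -0.4 0 0 0 0.42'
```

```text
time_s: 4.53
position: [0.6139, -0.03, 0.0183]
tool_rot: [[-0.932, 0.362, 0.001], [0.362, 0.932, -0.0], [-0.001, 0.0, -1.0]]
ft_force: [0.3, 0.0, 3.7]
grip_width: 0.0362
gripper_force: 3.0
time_s: 4.87
position: [0.6142, -0.0299, 0.0163]
tool_rot: [[-0.932, 0.361, 0.002], [0.361, 0.932, -0.0], [-0.002, 0.0, -1.0]]
ft_force: [-5.7, 1.0, 19.3]
grip_width: 0.0357
gripper_force: 10.8
```

```bash
python3 - <<'E'
from h import *
ims=[]
for n,(x0,y0) in dict(scene=(230,210),side=(260,140)).items():
    im=get_image(n); ims.append(cv2.resize(im["color"][y0:y0+120,x0:x0+120],None,fx=3.3,fy=3.3,interpolation=cv2.INTER_CUBIC))
w=cv2.resize(get_image("wrist")["color"][100:340,160:460],(495,396))[:200]
v=np.hstack(ims); w=np.pad(w,((0,0),(0,792-495),(0,0))); save({"color":np.vstack([v,w])},"b4.png")
s=status.observe();print(s["position"],s["ft_force"],s["wrist_torque"])
E
```

```text
[ 0.61422138 -0.02997099  0.01633926] [-4.40146744  0.78949434 19.77966424] [0.48490376 0.75080463 0.19764525]
```

View pics/b4.png

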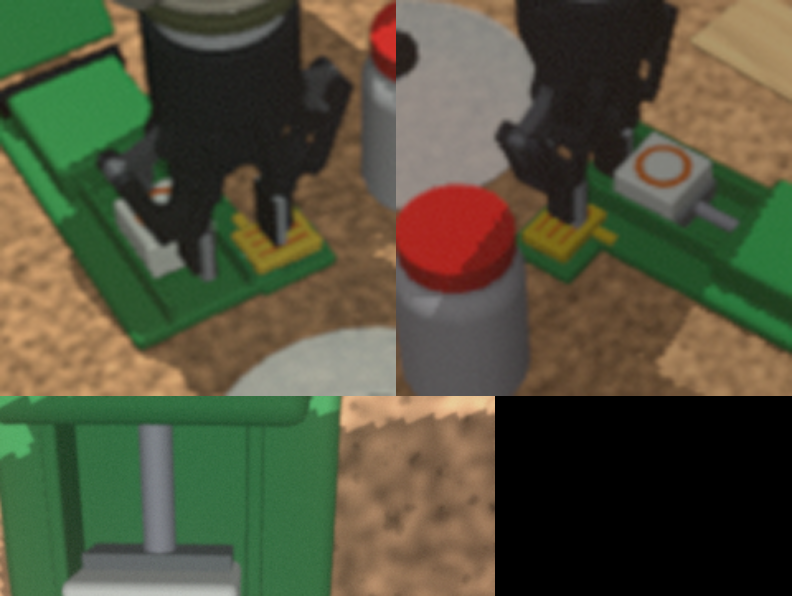

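The latch is down on its stop (about 20 N, more than its spring and rubbing can give). The insert has popped and rests against the channel finger, its ring at side px (340.9,190.6). I'll check how far it moved and that it holds steady, with one settling row.

```bash
python3 -m handwheel '0 0 0 0 0 0 0.42; 0 0 0 0 0 0 0.42; 0 0 0 0 0 0 0.42; 0 0 0 0 0 0 0.42'
python3 - <<'E'
from loc import *
im=get_image("side"); n=plane(im,[(340.9,190.6),(349,194.7)],.038); d=(n[0]-n[1])[:2]*1e3
print("insert moved mm",d,np.linalg.norm(d))
c,s,m=blob(im,(20,110,90),(34,255,255),(296,190,330,222)); print("pad blob",c,s)
s=status.observe();print(s["time_s"],s["position"],s["ft_force"],s["gripper_force"])
E
```

```text
time_s: 5.35
position: [0.6142, -0.03, 0.0163]
tool_rot: [[-0.932, 0.361, 0.002], [0.361, 0.932, -0.0], [-0.002, 0.0, -1.0]]
ft_force: [-4.8, 0.7, 19.3]
grip_width: 0.0356
gripper_force: 10.9
insert moved mm [16.39593204 -6.39533352] 17.59905902099169
pad blob [310.4223301 210.1407767] [297 202  30  17 206]
5.4 [ 0.61423897 -0.02997772  0.0163607 ] [-4.25804432  0.02051132 18.80836398] 10.904477409276296
```

```bash
python3 -c "from rig import env; print(env.close_job())"
```

```text
the job is handed in; nothing more can be done
None
```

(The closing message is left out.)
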